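# Set the stitching clamp out over the bench edge and hold it down

### The job

Get the wooden stitching clamp ready for use at the right-hand edge of the bench. First stand the toppled glue bottle upright on the bench, out of the clamp's way; then slide the clamp flat along the bench, jaws first, straight between the two wooden cleats and out over the edge until the line scribed across its base lies right above the outer edge of the bench. The heavy jaws would tip it off, so keep the inner end of its base held down, and finish while still holding it like that; never lift the clamp or let it tip, and leave the other things where they are.

Things in the scene. Friction and masses are not known exactly. Their poses are not given: they have to be found in the camera images.
- stitching_clamp: Loose wooden bench clamp, 0.55-0.9 kg: base board 56 (x) x 300 (y) x 16 mm, two upright jaws with bolt and wing nut on its -y end (y -160 to -74 mm, 196 mm tall); the rest of the board is bare, to be gripped across its 56 mm or pressed on. Origin: centre of the underside, z up, -y along the board to the jaws. It starts flat on the bench, jaws roughly toward the right-hand edge.
- clamp_line (a point): Middle of the dark line scribed across the base board, on its upper face: x 0, y -52, z 16 mm in the clamp's frame; the line runs along the clamp's x. The clamp's centre of mass is about 36 mm further out (y -88 mm): once past the bench edge it tips unless the inner end is held down (about 3 N there is enough).
- clamp_tail (a point): A good place to hold the clamp: middle of the base board's upper face, 30 mm from its inner end (x 0, y +120, z 16 mm in the clamp's frame).
- guide: Two small wooden cleats fixed on the bench at its right-hand edge, each 20 mm wide, 10 mm high, 61 mm apart (clear), straight from y 26 to 70 mm, mouths flared to y 88. Origin: midway between them, at bench-top level, in the plane of the bench's outer edge; +y inward, -y off the bench, square to the world. The flat top ends at y 25 mm; the steel edging beyond lies 3.5 mm lower.
- glue_bottle: White glue bottle with cone nozzle, 143 mm tall; body 98 mm tall and 38 mm square to the touch (looks round, 43 mm), nozzle 20 mm wide; 0.1-0.2 kg, loose, centre of mass 56 mm above the bottom. Origin: centre of its bottom, z from bottom to nozzle. It starts on its side on the bench across the way between clamp and cleats, nozzle pointing away from the robot and to the right.
- beeswax: yellow-brown block of beeswax, 35 x 52 x 21 mm, lying on the bench. A bystander, loose, to be left in place. Origin: centre of its underside.
- lace_spool: spool of brown lace with two pale round flanges, 86 mm across and 88 mm tall, standing. A bystander, loose, to be left in place. Origin: centre of its underside.
- rivet_tin: round white tin with a lid, 67 mm across and 32 mm tall. A bystander, loose, to be left in place. Origin: centre of its underside.
- dye_jar: small black screw-cap jar, 32 mm across and 52 mm tall, standing. A bystander, loose, to be left in place. Origin: centre of its underside.

How it is judged:
On the way, in this order (a step that is already met when the one before it is completed fails the run):
1. the glue bottle stands upright on the bench, let go (angle between glue_bottle's own z axis and vertical below 0.08 rad and height (world z) of glue_bottle between -0.004 and 0.004 m and linear speed of glue_bottle below 0.02 m/s and contact force between glue_bottle and the fingers below 0.1 N), for 0.3 s.
2. the clamp's base lies between the cleats, flat, with its line still inside the bench edge (angle between stitching_clamp's own z axis and vertical below 0.03 rad and height (world z) of stitching_clamp between -0.005 and 0.005 m and y of clamp_line in the frame of guide between 0.01 and 0.09 m and x of clamp_line in the frame of guide between -0.008 and 0.008 m), for 0.05 s.
At the end, for the whole second after the job is handed in: Fingers still hold the clamp (over 1 N); it lies flat (0.03 rad, 5 mm) and still between the cleats (8 mm from mid-line, 0.08 rad), its line within 5 mm of the bench's outer edge; the glue bottle stands upright on the bench (0.08 rad), untouched (all of step 1 and angle between stitching_clamp's own z axis and vertical below 0.03 rad and height (world z) of stitching_clamp between -0.005 and 0.005 m and y of clamp_line in the frame of guide between -0.005 and 0.005 m and x of clamp_line in the frame of guide between -0.008 and 0.008 m and angle between the y axis of stitching_clamp and the y axis of guide, either way round below 0.08 rad and linear speed of stitching_clamp below 0.01 m/s and contact force between stitching_clamp and the fingers above 1 N); the arm keeps its last pose, push and grip.
It fails at once if the clamp tips or is lifted off the bench (angle between stitching_clamp's own z axis and vertical above 0.12 rad or height (world z) of stitching_clamp above 0.02 m or height (world z) of stitching_clamp below -0.02 m).
It fails at once if a bystander is moved by more than 25 mm (distance of any of beeswax, lace_spool, rivet_tin, dye_jar from where it was at the start of the episode above 0.025 m).
It also fails if it takes over 72 s, if anything falls off the work surface, if the arm or the gripper's body presses on something with over 40 N, if the wrist force passes 120 N, or if a joint passes its speed limit or range.

### The arm

A 6-joint arm with a two-finger parallel gripper is mounted at the origin on a cart in front of the work surface, level with it; the furniture and walls round the work are solid. World frame = base frame: x ahead of the robot, y to its left, z up, the work surface at z = 0. Lengths are in m, angles in rad, forces in N, time in s.
With the tool pointing down it reaches from about 0.375 to 0.9 m from the base axis. Payload 3.1 kg.
Tool frame: the origin (TCP) lies at the centre of the arm's flange, where the gripper is bolted on; the fingertips stand 182 mm ahead of it and the grasp point (between the pads) lies 164 mm ahead of it; z points along the fingers, y is the line along which they close (so a half turn about z gives the same grasp; the last joint's range is limited). The gripper opens to 87 mm and grips with 3 to 60 N. Pads are 19 mm wide; open, the fingers measure 117 mm over their backs; the gripper's body (75 mm by 190 mm) begins 51 mm behind the grasp point.
Start: joints at [-1.395, 0.527, 1.433, -0, 1.181, -0.178], TCP at [0.217, -0.586, 0.405] pointing down, gripper open.
Joint ranges: [-3.08, 3.08], [-0.75, 2.2], [0.22, 2.44], [-1.43, 4.57], [0, 2.65], [-2.85, 2.85]. Speed limits (rad/s): [2.79, 2.79, 3.14, 3.14, 3.14, 3.14].

### API

Orientations are given as a unit quaternion [x, y, z, w].
In Python, from rig import * gives the robot as it stands.
- The arm moves only by the tool move_arm, never from a script. Its argument "commands" is a list that holds one entry, the list of rows, each a list of 6 numbers: the shift along the tool's x, y, z in units of 40 mm (1.0 is 40 mm), then the turn, a rotation vector about the tool's x, y, z in rad. A call has 1 to 12 rows; each row is the pose to reach, as a shift and turn from the pose commanded when the call began, along the tool's axes at that moment; what a row does not reach only later rows make up. A row lasts 1/8 s, in which the tool goes at most 62.5 mm and 10.7 degrees, less where a joint would pass 70% of its speed; a pose out of reach is approached as far as the arm can. A call with a gripper value outside its range is refused whole. "claw" is the closure, from -1 (fully open) to 1 (shut), so that 0 is half open, set as the call begins (left out, the last holds). The fingers move at their own pace and stop on an object; "squeeze" is the grip in N (left out, the last holds). Time passes only in rows, so rows that repeat a pose let the fingers close. It gives the time, the measured TCP pose, the force, the opening and the grip force at its end, in the units of the state.
- get_obs(): the state, without advancing time (a new reading comes with each control period).
- camera(name): name is "scene" or "side" or "wrist"; returns a dict with "pixels" (400x640x3 uint8, blue, green, red), "range_z" (400x640 float32, m along the optical axis (not along the pixel's ray), 0 where there is no reading), "camera_matrix" (3x3 intrinsics, pixels), "extrinsics" (4x4, takes a point from world to camera coordinates). Camera axes: x right, y up, looking along -z (the intrinsics and any distortion apply to the point x, -y, -z); pixel columns grow to the right and rows downward; lengths in m; the calibration is good to about 2 mm. The wrist camera is an equidistant fisheye: a pixel r from the principal point sees the ray r / f radians off the axis. A picture is of the moment at which its call begins.
- hand_in(): hands the job in; it is judged then, once.
The state is a dict: "time": time; "q": joint angles; "joint_velocities": joint speeds; "joint_torque": joint torques, N m; "position": TCP position; "tool_rot": TCP orientation; "ft_force": force on the tool from outside, world axes, zero at the start; "moment": the same for the moment, N m; "grip_width": finger opening in m; "grip_force": force on a finger pad.
Only numpy, scipy, OpenCV 4.12 (cv2) and the standard library are available. Lean on these libraries where they do the work, as an engineer would, in place of code of your own. Each camera call takes 0.05 s, during which the arm holds its last target. There are 200 camera calls.

## Working session

There is one attempt and no reset: what is moved stays moved. The work goes in short steps, Python scripts to look and compute and a tool call to move; the robot and the scene stay as the last step left them, time stands still between calls to the robot, and variables do not carry over. Pictures are saved under pics/ and viewed, at most 10 in all, crops included, and the job is handed in when it is done.

Besides the shell and the picture viewer there is one more tool, called in YAML: its name, and indented under it one key for each argument. move_arm: Moves the arm, as the interface text tells. Its arguments: {"type":"object","properties":{"commands":{"type":"array","items":{"type":"array","items":{"type":"array","items":{"type":"number"}}}},"claw":{"type":"number"},"squeeze":{"type":"number"}},"required":["commands"]}

```bash
ls; mkdir -p pics; cat > h.py <<'E'
from rig import *
import numpy as np, cv2
from scipy.spatial.transform import Rotation as R
def cloud(c):
    K=np.array(c["camera_matrix"]);E=np.array(c["extrinsics"]);d=c["range_z"]
    v,u=np.mgrid[0:400,0:640]
    P=np.stack([(u-K[0,2])/K[0,0]*d,-(v-K[1,2])/K[1,1]*d,-d],-1)
    W=(P-E[:3,3])@E[:3,:3]
    W[d<=0]=np.nan
    return W
E
python3 - <<'E'
from h import *
import pickle
o=get_obs();print(o)
ims={}
for n in("scene","side","wrist"):
    c=camera(n);ims[n]=c;cv2.imwrite(f"pics/{n}0.png",c["pixels"])
    print(n,c["camera_matrix"],c["extrinsics"])
pickle.dump(ims,open("i0.pkl","wb"))
E
```

```text
pics
{'time': 0.0, 'q': array([-1.39447660e+00,  5.28453741e-01,  1.43388410e+00, -5.22863905e-06,
        1.18140805e+00, -1.78511398e-01]), 'joint_velocities': array([-1.51936991e-04,  3.60534464e-04,  5.53212938e-05,  1.69328701e-04,
        2.39930869e-03, -1.80017165e-03]), 'joint_torque': array([-1.20392549e-03, -4.40050864e+01, -1.76591563e+01,  6.32253173e-02,
        5.84886339e-02, -1.75032460e-04]), 'position': array([ 0.21710466, -0.58571735,  0.40378464]), 'tool_rot': array([ 9.84302351e-01,  1.76487174e-01, -1.23774810e-06, -1.07662111e-03]), 'ft_force': array([-0.27377145,  0.09705096,  0.03211761]), 'moment': array([-0.00130684,  0.02687022, -0.00786919]), 'grip_force': 0.0, 'grip_width': 0.08714195670565088}
scene [[400.13647485   0.         319.32950479]
 [  0.         400.13647485 193.75558159]
 [  0.           0.           1.        ]] [[ 0.87944217 -0.4758796   0.01095748 -0.52237712]
 [ 0.36285559  0.68511356  0.63162903 -0.17399124]
 [-0.30808649 -0.55150522  0.77519333 -0.85519212]
 [ 0.          0.          0.          1.        ]]
side [[458.19392727   0.         321.33994352]
 [  0.         458.19392727 194.71879669]
 [  0.           0.           1.        ]] [[ 0.99994395  0.00806658  0.0068574  -0.53507991]
 [-0.01046644  0.85078928  0.52540275  0.02046168]
 [-0.001596   -0.52544507  0.85082603 -1.43164069]
 [ 0.          0.          0.          1.        ]]
wrist [[309.70691629   0.         323.65479567]
 [  0.         309.70691629 196.67732204]
 [  0.           0.           1.        ]] [[ 0.34850111 -0.93730458 -0.00266436 -0.62309071]
 [ 0.90818558  0.33837466 -0.24637685  0.0304181 ]
 [ 0.2318317   0.08344287  0.96917044 -0.39006681]
 [ 0.          0.          0.          1.        ]]
```

View pics/scene0.png

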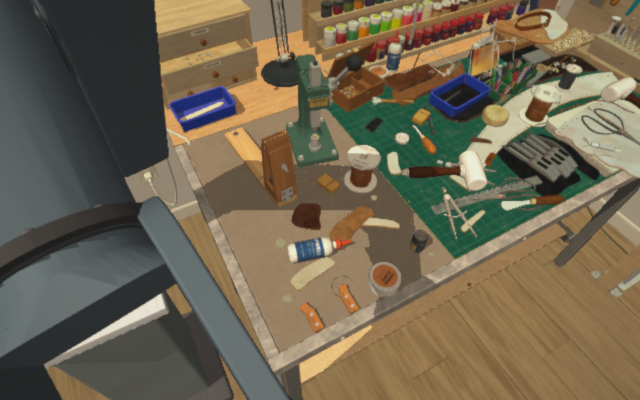

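View pics/side0.png

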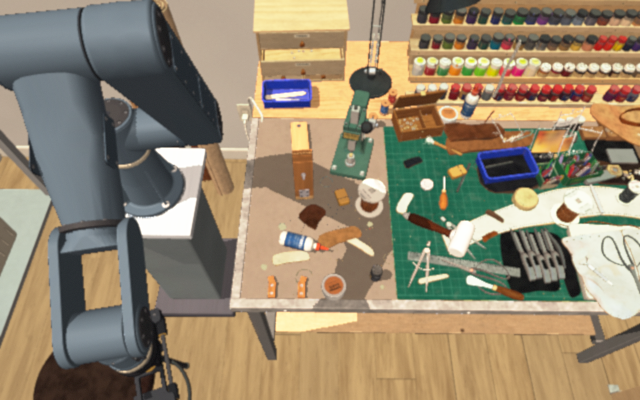

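The scene and side views show the clamp (side 302,160), the bottle (side 280–332, 238–250), cleats at (272,286) and (302,286), the tin (333,286), jar (376,272), spool (371,195) and wax (341,196). Next I measure them from the depth.

```bash
python3 - <<'E'
from h import *
import pickle
ims=pickle.load(open("i0.pkl","rb"))
W={n:cloud(ims[n]) for n in("scene","side")}
def p(n,u,v): print(n,u,v,np.round(W[n][v,u],4))
for u,v in[(305,270),(272,286),(302,286),(333,286),(376,272),(341,196),(371,182),(302,130),(302,155),(290,240),(300,242),(312,244),(322,247),(330,249),(285,303),(285,300)]:p("side",u,v)
for u,v in[(240,145),(385,272),(420,235),(362,152),(328,183),(300,250),(320,247),(340,244),(311,317),(347,297)]:p("scene",u,v)
# bottle points
for n in W:
    w=W[n];m=(w[...,2]>.008)&(w[...,2]<.06)&(w[...,0]>.3)&(w[...,0]<.62)&(w[...,1]>-.55)&(w[...,1]<-.2)
    k,lab,st,ce=cv2.connectedComponentsWithStats(m.astype(np.uint8))
    for i in range(1,k):
        if st[i,4]>25:
            q=w[lab==i];print(n,st[i],q.min(0).round(3),q.max(0).round(3),q.mean(0).round(3))
    m2=(w[...,2]>.009)&(w[...,2]<.3)&(w[...,0]>.2)&(w[...,0]<.8)&(w[...,1]>-.7)&(w[...,1]<.2)
s=ims["side"]["pixels"];cv2.imwrite("pics/cs.png",cv2.resize(s[110:320,235:395],None,fx=3.6,fy=2.8,interpolation=cv2.INTER_CUBIC))
# orthographic height map from both
H=np.zeros((400,300,3),np.uint8)
E

```

```text
side 305 270 [ 0.4913 -0.2683  0.002 ]
side 272 286 [ 0.4021 -0.3185  0.0078]
side 302 286 [ 0.4845 -0.318   0.0086]
side 333 286 [ 0.5688 -0.3269  0.035 ]
side 376 272 [ 0.6846 -0.2918  0.0503]
side 341 196 [ 0.5949 -0.0372  0.0257]
side 371 182 [ 0.6801 -0.0275  0.09  ]
side 302 130 [0.4685 0.2225 0.0217]
side 302 155 [ 0.4807 -0.0118  0.1974]
side 290 240 [ 0.4475 -0.1927  0.0377]
side 300 242 [ 0.4765 -0.2026  0.0458]
side 312 244 [ 0.5101 -0.2026  0.0338]
side 322 247 [ 0.5385 -0.207   0.0239]
side 330 249 [ 5.618e-01 -2.017e-01 -3.000e-04]
side 285 303 [ 0.4395 -0.3629 -0.0017]
side 285 300 [ 0.4391 -0.3548 -0.0009]
scene 240 145 [0.4527 0.1925 0.0165]
scene 385 272 [ 0.5772 -0.3179  0.0305]
scene 420 235 [ 0.6874 -0.2866  0.0494]
scene 362 152 [ 0.6871 -0.044   0.0893]
scene 328 183 [ 0.5966 -0.0404  0.0192]
scene 300 250 [ 0.443  -0.1911  0.0374]
scene 320 247 [ 0.4842 -0.2051  0.0382]
scene 340 244 [ 0.5302 -0.2129  0.0267]
scene 311 317 [ 0.4003 -0.3231  0.0091]
scene 347 297 [ 0.4848 -0.3207  0.0099]
scene [297 239  55  23 472] [ 0.431 -0.218  0.01 ] [ 0.558 -0.2    0.042] [ 0.491 -0.208  0.028]
scene [369 262  33  33 863] [ 0.538 -0.358  0.008] [ 0.605 -0.291  0.035] [ 0.569 -0.328  0.03 ]
scene [339 284  20  29 219] [ 0.474 -0.352  0.008] [ 0.498 -0.292  0.012] [ 0.485 -0.324  0.01 ]
scene [300 302  24  29 265] [ 0.39  -0.352  0.008] [ 0.414 -0.29   0.013] [ 0.403 -0.322  0.01 ]
side [287 242  42  10 241] [ 0.438 -0.217  0.009] [ 0.556 -0.2    0.048] [ 0.495 -0.207  0.029]
side [268 275   8  22 125] [ 0.389 -0.349  0.008] [ 0.412 -0.287  0.016] [ 0.401 -0.32   0.011]
side [322 274  24  26 510] [ 0.539 -0.357  0.009] [ 0.602 -0.29   0.041] [ 0.57  -0.326  0.031]
side [298 276   9  22 115] [ 0.473 -0.35   0.008] [ 0.495 -0.289  0.017] [ 0.482 -0.321  0.011]
```

```bash
python3 - <<'E'
from h import *
import pickle
ims=pickle.load(open("i0.pkl","rb"))
# plane-rectified top view at z=0: x .25...65 ; y -.6...2 ; 1.0mm/px
out=[]
for n,z in(("side",0.016),("scene",0.016)):
    c=ims[n];K=c["camera_matrix"];E=c["extrinsics"]
    j,i=np.mgrid[0:800:1,0:400:1]
    X=np.stack([.25+i/1000.,.18-j/1000.,np.full(i.shape,z)],-1)
    P=X@E[:3,:3].T+E[:3,3]
    u=(K[0,0]*P[...,0]/-P[...,2]+K[0,2]).astype(np.float32);v=(K[1,1]*-P[...,1]/-P[...,2]+K[1,2]).astype(np.float32)
    im=cv2.remap(c["pixels"],u,v,cv2.INTER_CUBIC)
    for k in range(0,800,100):cv2.putText(im,f"{.18-k/1000:.2f}",(0,k+10),0,.35,(0,0,255));cv2.line(im,(0,k),(8,k),(0,0,255))
    out.append(im)
o=np.hstack(out);cv2.imwrite("pics/top.png",cv2.resize(o,(600,600),interpolation=cv2.INTER_AREA))
E
```

```text
(no output)
```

View pics/cs.png

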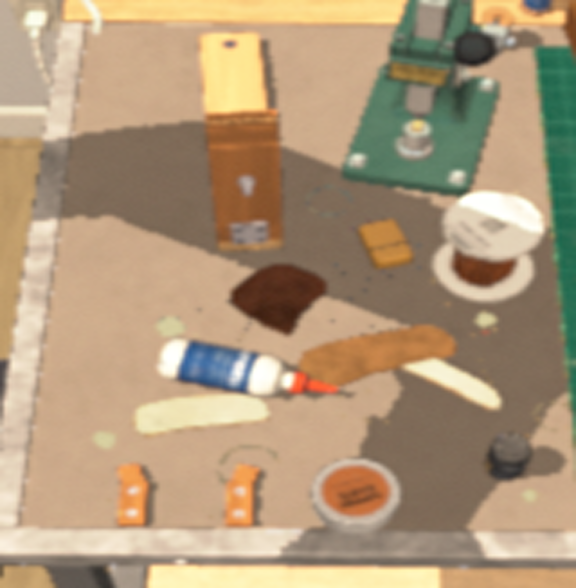

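View pics/top.png

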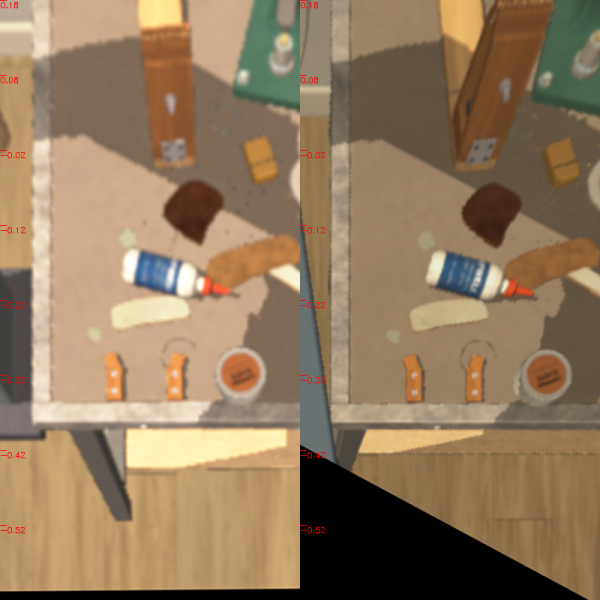

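The top view shows the clamp running almost along y with its jaw front at about y −0.03. The bottle lies from (0.42,−0.18) to (0.56,−0.21), the cleats are near x 0.40 and 0.485, and the scraps are flat. Next I fit poses.

```bash
python3 - <<'E'
from h import *
import pickle
from scipy.optimize import least_squares
ims=pickle.load(open("i0.pkl","rb"))
for n in("scene","side"):
    w=cloud(ims[n]);px=ims[n]["pixels"].astype(int)
    x,y,z=w[...,0],w[...,1],w[...,2]
    m=(z>.012)&(z<.06)&(x>.40)&(x<.50)&(y>-.25)&(y<-.14)
    q=w[m]
    def f(p):
        d=np.array([np.cos(p[1]),np.sin(p[1])]);r=q[:,:2]-[.46,p[0]]
        e=r@[-d[1],d[0]];return np.hypot(e,q[:,2]-p[2])-.0215
    s=least_squares(f,[-.19,-.2,.019],loss="soft_l1",f_scale=.002);print(n,"bottle y@.46,yaw,z",s.x.round(4),len(q),np.abs(s.fun).mean())
    d=np.array([np.cos(s.x[1]),np.sin(s.x[1])])
    m=(z>.009)&(z<.06)&(x>.38)&(x<.6)&(y>-.25)&(y<-.15)
    t=(w[m][:,:2]-[.46,s.x[0]])@d;print(" extent along",np.percentile(t,[0,1,5,95,99,100]).round(4))
    # clamp
    def edges(mask,lab):
        for a in np.arange(-.06,.32,.02):
            k=mask&(y>a)&(y<a+.02)
            if k.sum()>5:print(lab,round(a+.01,3),np.nanpercentile(x[k],[2,98]).round(4),k.sum(),np.median(z[k]).round(4))
    edges((z>.011)&(z<.021)&(x>.38)&(x<.54),"base")
    edges((z>.185)&(z<.21)&(x>.38)&(x<.54),"top")
    k=(z>.011)&(z<.021)&(x>.38)&(x<.52)&(y>.1);print("tail ymax",np.nanpercentile(y[k],[95,99,100]).round(4))
    for zz in (.04,.08,.12,.16):
        k=(abs(z-zz)<.01)&(x>.42)&(x<.53)&(y<.08)&(y>-.06)
        if k.sum()>5:
            print("front z",zz,x[k].min().round(4),x[k].max().round(4),y[k].min().round(4),np.polyfit(x[k],y[k],1).round(3) if n=="side" else "")
    # bench edge profile at x=.44
    k=(x>.42)&(x<.47)&(y<-.33)&(y>-.5);o=np.argsort(-y[k]);
    print("edge",[tuple(v) for v in np.c_[y[k],z[k]][o][::6].round(3)][:22])
E
```

```text
scene bottle y@.46,yaw,z [-0.186  -0.2637  0.0188] 755 0.0011018320083739106
 extent along [-0.0398 -0.0391 -0.0351  0.0756  0.0941  0.1023]
base -0.03 [0.4564 0.5112] 53 0.0148
base -0.01 [0.4538 0.4564] 11 0.0146
base 0.01 [0.4521 0.4544] 9 0.0145
base 0.03 [0.4511 0.4554] 10 0.0143
base 0.05 [0.4485 0.461 ] 29 0.0149
base 0.07 [0.4473 0.4667] 45 0.0149
base 0.09 [0.4459 0.4747] 68 0.0154
base 0.11 [0.4439 0.4803] 83 0.0153
base 0.13 [0.4425 0.4885] 96 0.0152
base 0.15 [0.4406 0.494 ] 112 0.0153
base 0.17 [0.4385 0.4919] 110 0.0151
base 0.19 [0.4368 0.4909] 103 0.0152
base 0.21 [0.4354 0.4885] 105 0.0151
base 0.23 [0.4327 0.4872] 102 0.0151
base 0.25 [0.4317 0.485 ] 94 0.0153
base 0.27 [0.4383 0.4819] 8 0.0144
top -0.01 [0.455  0.5091] 208 0.1933
top 0.01 [0.454  0.5085] 67 0.1939
tail ymax [0.4309 0.466  0.4717]
front z 0.04 0.4518 0.5129 -0.0395 
front z 0.08 0.4521 0.5136 -0.0357 
front z 0.12 0.4523 0.5119 -0.0471 
front z 0.16 0.4526 0.5107 -0.0278 
edge [(np.float64(-0.33), np.float64(-0.801)), (np.float64(-0.331), np.float64(0.003)), (np.float64(-0.331), np.float64(-0.002)),
[... 1724 characters left out ...]
3)), (np.float64(-0.333), np.float64(0.002)), (np.float64(-0.334), np.float64(-0.79)), (np.float64(-0.335), np.float64(-0.002)), (np.float64(-0.335), np.float64(-0.001)), (np.float64(-0.335), np.float64(-0.0)), (np.float64(-0.336), np.float64(-0.799)), (np.float64(-0.337), np.float64(-0.794)), (np.float64(-0.338), np.float64(0.0)), (np.float64(-0.338), np.float64(0.002)), (np.float64(-0.34), np.float64(-0.003)), (np.float64(-0.34), np.float64(-0.002)), (np.float64(-0.341), np.float64(-0.0)), (np.float64(-0.341), np.float64(0.001)), (np.float64(-0.342), np.float64(-0.79)), (np.float64(-0.343), np.float64(0.005)), (np.float64(-0.343), np.float64(-0.0)), (np.float64(-0.344), np.float64(0.001))]
```

```bash
cat >> h.py <<'E'
def tool(yaw,lean):
    "tool x near heading yaw, z down, leaned so z gains sin(lean) along heading"
    return R.from_euler("z",yaw)*R.from_euler("y",-lean)*R.from_euler("x",np.pi)
def row(T,rot,o=None):
    o=o or get_obs();r0=R.from_quat(o["tool_rot"])
    s=r0.inv().apply(np.array(T)-o["position"])/.04;w=(r0.inv()*rot).as_rotvec()
    return np.r_[s,w].round(3).tolist()
def tcp(G,rot): return np.array(G)-.164*rot.apply([0,0,1])
E
python3 - <<'E'
from h import *
r=tool(-.262,-.436);print(r.as_matrix().round(3))
for z in(.14,.026):print(tcp([.4755,-.1896,z],r),row(tcp([.4755,-.1896,z],r),r))
E
```

```text
[[ 0.876 -0.259 -0.408]
 [-0.235 -0.966  0.109]
 [-0.422  0.    -0.906]]
[ 0.54239642 -0.20753923  0.2886575 ] [10.91, -6.038, 2.896, 0.133, -0.422, 0.607]
[ 0.54239642 -0.20753923  0.1746575 ] [10.91, -6.034, 5.746, 0.133, -0.422, 0.607]
```

move_arm:
  commands:
    - [[10.91,-6.04,2.9,0.133,-0.422,0.607],[10.91,-6.04,2.9,0.133,-0.422,0.607],[10.91,-6.04,2.9,0.133,-0.422,0.607],[10.91,-6.04,2.9,0.133,-0.422,0.607],[10.91,-6.04,2.9,0.133,-0.422,0.607],[10.91,-6.04,2.9,0.133,-0.422,0.607],[10.91,-6.04,2.9,0.133,-0.422,0.607],[10.91,-6.04,2.9,0.133,-0.422,0.607],[10.91,-6.04,2.9,0.133,-0.422,0.607],[10.91,-6.04,2.9,0.133,-0.422,0.607],[10.91,-6.04,2.9,0.133,-0.422,0.607],[10.91,-6.04,2.9,0.133,-0.422,0.607]]
  claw: -1
  squeeze: 20

```text
time: 1.65
position: [0.5418, -0.209, 0.289]
tool_rot: [0.968, -0.128, -0.214, -0.028]
ft_force: [-1.0, 0.0, 0.5]
grip_width: 0.0873
grip_force: 0.0
```

```bash
python3 - <<'E'
from h import *
o=get_obs();print(o["time"],o["position"],o["q"])
r=tool(-.262,-.436)
print(row(tcp([.4755,-.1896,.026],r),r))
E
```

```text
1.65 [ 0.54184284 -0.20903398  0.28904352] [-0.53572475  0.69446474  1.51539019 -0.1178755   1.35399937  1.34908508]
[1.209, -0.045, 2.591, 0.001, -0.001, -0.002]
```

move_arm:
  commands:
    - [[0.4,0,0.86,0,0,0],[0.8,0,1.73,0,0,0],[1.0,0,2.16,0,0,0],[1.2,0,2.58,0,0,0],[1.2,0,2.58,0,0,0]]

```text
time: 2.28
position: [0.5421, -0.2082, 0.1741]
tool_rot: [0.968, -0.128, -0.215, -0.028]
ft_force: [-0.1, 0.6, 0.7]
grip_width: 0.0873
grip_force: 0.0
```

move_arm:
  commands:
    - [[0,0,0,0,0,0],[0,0,0,0,0,0],[0,0,0,0,0,0],[0,0,0,0,0,0],[0,0,0,0,0,0],[0,0,0,0,0,0]]
  claw: 1
  squeeze: 20

```text
time: 3.02
position: [0.5424, -0.2079, 0.175]
tool_rot: [0.968, -0.128, -0.214, -0.028]
ft_force: [0.7, 0.5, 0.0]
grip_width: 0.0387
grip_force: 20.0
```

```bash
python3 - <<'E'
from h import *
o=get_obs();print(o["time"],o["position"],o["q"],o["grip_width"],o["grip_force"])
r0=R.from_quat(o["tool_rot"]);G=o["position"]+.164*r0.apply([0,0,1]);print(G)
# lift 0.12 and rotate 90 deg
rf=tool(-.262,np.pi/2-.436)
for g in([G[0],G[1],.15],[.54,-.19,.15],[.605,-.195,.10]):print(tcp(g,rf).round(3),row(tcp(g,rf),rf,o))
E
```

```text
3.025 [ 0.54241192 -0.20793225  0.17499347] [-0.53368308  0.86572963  1.54902073 -0.12548908  1.1509986   1.37508192] 0.038707647299637556 19.999899761751294
[ 0.47552567 -0.19018235  0.02630867]
[ 0.332 -0.152  0.219] [-5.405, 0.005, 1.295, 0.001, 1.57, 0.001]
[ 0.396 -0.151  0.219] [-3.995, -0.417, 0.638, 0.001, 1.57, 0.001]
[ 0.461 -0.156  0.169] [-2.015, -0.718, 1.095, 0.001, 1.57, 0.001]
```

move_arm:
  commands:
    - [[-0.53,0,-1.14,0,0,0],[-1.06,0,-2.27,0,0,0],[-1.42,-0.05,-2.02,0,0.17,0],[-1.78,-0.09,-1.77,0,0.34,0],[-2.14,-0.14,-1.53,0,0.51,0],[-2.5,-0.19,-1.28,0,0.68,0],[-2.87,-0.23,-1.03,0,0.86,0],[-3.23,-0.28,-0.78,0,1.04,0],[-3.59,-0.33,-0.53,0,1.21,0],[-3.95,-0.37,-0.29,0,1.39,0],[-4.31,-0.42,-0.04,0,1.57,0],[-4.31,-0.42,-0.04,0,1.57,0]]

```text
time: 4.53
position: [0.4224, -0.1487, 0.2492]
tool_rot: [0.95, -0.102, 0.289, -0.054]
ft_force: [0.7, 0.2, -1.6]
grip_width: 0.0386
grip_force: 20.0
```

```bash
python3 - <<'E'
from h import *
o=get_obs();print(o["time"],o["position"],o["q"],o["grip_width"],o["grip_force"],o["ft_force"])
r0=R.from_quat(o["tool_rot"]);G=o["position"]+.164*r0.apply([0,0,1]);print(G,r0.as_matrix().round(3))
rf=tool(-.262,np.pi/2-.436)
for g in([.605,-.195,.12],[.605,-.195,.066]):print(tcp(g,rf).round(3),row(tcp(g,rf),rf,o))
c=camera("side");cv2.imwrite("pics/s2.png",cv2.resize(c["pixels"][110:320,235:455],None,fx=3.2,fy=2.8))
E
```

```text
4.525 [ 0.42241256 -0.14866776  0.24918474] [-0.70325606  0.60554453  2.16812338  1.75835205  0.41459217 -0.60050888] 0.038626381604226934 20.002035320503637 [ 0.73392628  0.23840021 -1.6100091 ]
[ 0.51433284 -0.14151181  0.1135549 ] [[ 0.812 -0.162  0.56 ]
 [-0.224 -0.974  0.044]
 [ 0.539 -0.161 -0.827]]
[ 0.461 -0.156  0.189] [0.029, 0.274, 1.777, -0.182, 0.564, -0.059]
[ 0.461 -0.156  0.135] [-0.698, 0.491, 2.893, -0.182, 0.564, -0.059]
```

View pics/s2.png

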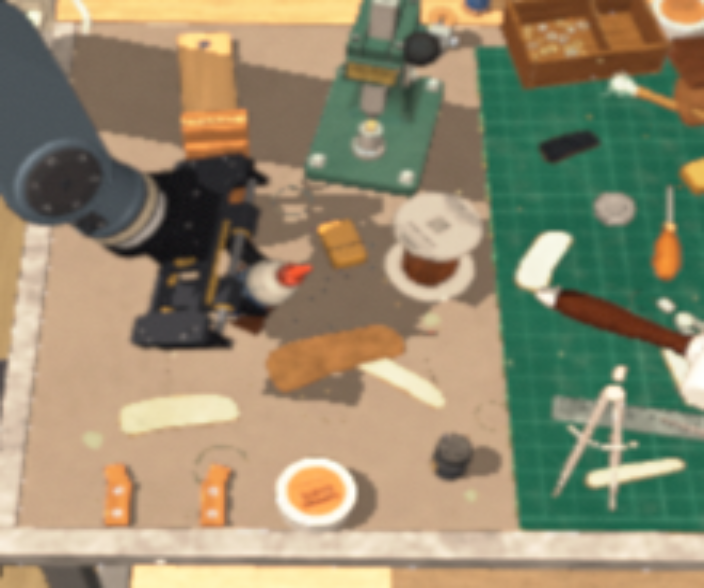

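The side view shows the bottle held and half raised, with the gripper's upper end close to the jaws (about 235,175). I move away in −y while finishing the turn.

move_arm:
  commands:
    - [[0.65,0.5,0.93,0,0,0],[0.65,0.5,0.93,-0.045,0.14,-0.015],[0.65,0.5,0.93,-0.09,0.28,-0.03],[0.65,0.5,0.93,-0.135,0.42,-0.045],[0.65,0.5,0.93,-0.182,0.564,-0.059],[0.65,0.5,0.93,-0.182,0.564,-0.059],[0.65,0.5,0.93,-0.182,0.564,-0.059],[0.65,0.5,0.93,-0.182,0.564,-0.059]]

```text
time: 5.58
position: [0.4619, -0.1727, 0.2295]
tool_rot: [0.837, -0.11, 0.532, 0.07]
ft_force: [0.7, 0.5, -1.2]
grip_width: 0.0382
grip_force: 20.0
```

```bash
cat > st.py <<'E'
from h import *
def st():
    o=get_obs();print(o["time"],o["position"].round(4),o["q"].round(3),o["grip_width"],o["grip_force"],o["ft_force"].round(2))
    r0=R.from_quat(o["tool_rot"]);G=o["position"]+.164*r0.apply([0,0,1]);print("G",G.round(4));print(r0.as_matrix().round(3))
    return o,r0,G
E
python3 - <<'E'
from st import *
o,r0,G=st()
rf=tool(-.262,np.pi/2-.436)
for g in([.605,-.2,.16],[.605,-.2,.066]):print(tcp(g,rf).round(3),row(tcp(g,rf),rf,o))
E
```

```text
5.575 [ 0.4619 -0.1727  0.2295] [-0.681  0.795  2.196  2.687  0.996 -1.497] 0.03816994930171634 19.999434869969264 [ 0.72  0.5  -1.19]
G [ 0.6054 -0.211   0.1599]
[[ 0.41  -0.259  0.875]
 [-0.111 -0.966 -0.234]
 [ 0.906 -0.001 -0.424]]
[ 0.461 -0.161  0.229] [-0.041, -0.267, -0.074, -0.001, 0.002, -0.001]
[ 0.461 -0.161  0.135] [-2.169, -0.264, 0.923, -0.001, 0.002, -0.001]
```

move_arm:
  commands:
    - [[-0.5,-0.1,0.24,0,0,0],[-1.0,-0.1,0.48,0,0,0],[-1.5,-0.1,0.7,0,0,0],[-1.8,-0.1,0.84,0,0,0],[-2.0,-0.1,0.94,0,0,0],[-2.06,-0.1,0.965,0,0,0],[-2.06,-0.1,0.965,0,0,0]]

```text
time: 6.45
position: [0.4627, -0.1688, 0.1385]
tool_rot: [0.836, -0.111, 0.532, 0.07]
ft_force: [0.9, -0.2, -1.2]
grip_width: 0.0381
grip_force: 20.0
```

```bash
python3 - <<'E'
from st import *
o,r0,G=st()
for n in("scene","side"):
    c=camera(n);w=cloud(c);cv2.imwrite(f"pics/{n}3.png",c["pixels"])
    K=c["camera_matrix"];E=c["extrinsics"]
    p=E[:3,:3]@np.array([.605,-.205,.06])+E[:3,3];u=int(K[0,0]*p[0]/-p[2]+K[0,2]);v=int(-K[1,1]*p[1]/-p[2]+K[1,2]);print(n,u,v)
    cr=c["pixels"][v-70:v+50,max(u-70,0):u+60]
    cv2.imwrite(f"pics/{n}3c.png",cv2.resize(cr,None,fx=3,fy=4,interpolation=cv2.INTER_CUBIC))
a=cv2.imread("pics/scene3c.png");b=cv2.imread("pics/side3c.png");h=min(a.shape[0],b.shape[0]);cv2.imwrite("pics/b3.png",np.hstack([a[:h],b[:h]])[:600,:800])
E
```

```text
6.45 [ 0.4627 -0.1688  0.1385] [-0.67   1.037  2.175  2.746  1.198 -1.6  ] 0.038139279617428 19.99920859700069 [ 0.94 -0.18 -1.2 ]
G [ 0.6062 -0.2074  0.0691]
[[ 0.409 -0.26   0.875]
 [-0.11  -0.966 -0.235]
 [ 0.906 -0.    -0.423]]
scene 368 219
side 346 241
```

View pics/b3.png

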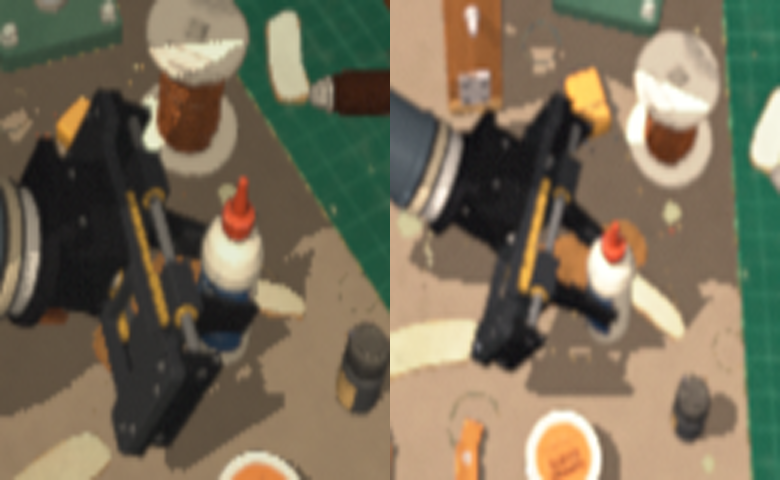

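The bottle hangs upright over clear bench (scene crop 232,260). I lower it in small steps.

move_arm:
  commands:
    - [[-0.07,0,0.03,0,0,0],[-0.14,0,0.06,0,0,0],[-0.19,0,0.085,0,0,0],[-0.225,0,0.105,0,0,0],[-0.225,0,0.105,0,0,0]]

```text
time: 7.18
position: [0.4627, -0.1687, 0.1282]
tool_rot: [0.836, -0.111, 0.532, 0.07]
ft_force: [0.3, 1.0, -0.7]
grip_width: 0.0381
grip_force: 20.0
```

move_arm:
  commands:
    - [[-0.03,0,0.014,0,0,0],[-0.03,0,0.014,0,0,0]]

```text
time: 7.42
position: [0.4626, -0.1687, 0.1277]
tool_rot: [0.836, -0.111, 0.533, 0.071]
ft_force: [-2.9, 0.3, 5.2]
grip_width: 0.0383
grip_force: 20.0
```

move_arm:
  commands:
    - [[0,0,0,0,0,0],[0,0,0,0,0,0],[0,0,0,0,0,0],[0,0,0,0,0,0],[0,0,0,0,0,0],[0,0,0,0,0,0]]
  claw: -1

```text
time: 8.18
position: [0.4627, -0.1687, 0.1269]
tool_rot: [0.836, -0.111, 0.532, 0.07]
ft_force: [-0.0, -0.1, -0.2]
grip_width: 0.0851
grip_force: 0.0
```

```bash
python3 - <<'E'
from st import *
o,r0,G=st()
c=camera("side");cv2.imwrite("pics/s4.png",c["pixels"])
w=cloud(c);x,y,z=w[...,0],w[...,1],w[...,2]
for a in(.03,.06,.09,.11,.13):
    k=(abs(z-a)<.012)&(abs(x-.61)<.04)&(abs(y+.205)<.04);
    if k.any():print(a,k.sum(),w[k].mean(0).round(4))
E
```

```text
8.175 [ 0.4627 -0.1687  0.1269] [-0.67   1.066  2.168  2.749  1.218 -1.609] 0.0850735287527851 0.0 [-0.02 -0.08 -0.17]
G [ 0.6061 -0.2073  0.0574]
[[ 0.409 -0.26   0.875]
 [-0.11  -0.966 -0.235]
 [ 0.906 -0.    -0.424]]
0.03 55 [ 0.6097 -0.225   0.0303]
0.06 82 [ 0.614  -0.2113  0.06  ]
0.09 134 [ 0.6111 -0.2184  0.0926]
0.11 75 [ 0.6098 -0.2122  0.1104]
0.13 31 [ 0.6129 -0.2118  0.1257]
```

move_arm:
  commands:
    - [[0,0,-0.6,0,0,0],[0,0,-1.2,0,0,0],[0,0,-1.8,0,0,0],[1.2,0,-2.4,0,0,0],[2.5,0,-3.0,0,0,0],[3.5,0,-3.5,0,0,0],[4.5,0,-3.9,0,0,0],[4.5,0,-3.9,0,0,0]]

```text
time: 9.22
position: [0.3998, -0.1516, 0.3599]
tool_rot: [0.834, -0.109, 0.536, 0.073]
ft_force: [-0.1, -0.0, 0.2]
grip_width: 0.0871
grip_force: 0.0
```

```bash
python3 - <<'E'
from st import *
from scipy.optimize import least_squares
o,r0,G=st()
for n in("scene","side"):
    c=camera(n);w=cloud(c);x,y,z=w[...,0],w[...,1],w[...,2]
    k=(abs(x-.61)<.05)&(abs(y+.207)<.05)&(z>.015)&(z<.085);q=w[k]
    def f(p): return np.hypot(q[:,0]-p[0]-p[2]*(q[:,2]-.05),q[:,1]-p[1]-p[3]*(q[:,2]-.05))-.0215
    s=least_squares(f,[.61,-.207,0,0],loss="soft_l1",f_scale=.002);print(n,"bottle",s.x.round(4),k.sum())
    k=(abs(x-.61)<.05)&(abs(y+.207)<.05)&(z>.12);print(w[k].mean(0),w[k][:,2].max())
# kin: tool-down pose over the tail, clamp yaw .088
for yaw in(.088,.088-np.pi):
    rf=tool(yaw,0)
    for g in([.459,.10,.33],[.459,.244,.33]):print(yaw,tcp(g,rf).round(3),row(tcp(g,rf),rf,o))
E
```

```text
9.225 [ 0.3998 -0.1516  0.3599] [-0.756  0.407  2.295  2.478  0.772 -1.284] 0.08712197364240776 0.0 [-0.13 -0.    0.18]
G [ 0.5439 -0.1906  0.2918]
[[ 0.402 -0.259  0.878]
 [-0.104 -0.966 -0.238]
 [ 0.91   0.005 -0.415]]
scene bottle [ 6.149e-01 -2.108e-01  4.800e-03  3.000e-04] 349
[ 0.61310969 -0.21287374  0.13125175] 0.14298095195109486
side bottle [ 0.6124 -0.2083  0.0023  0.0016] 168
[ 0.61263189 -0.21205258  0.1300705 ] 0.14525146213125284
0.088 [0.459 0.1   0.494] [2.995, -6.442, -1.588, 0.204, -1.13, -0.308]
0.088 [0.459 0.244 0.494] [2.622, -9.919, -2.444, 0.204, -1.13, -0.308]
-3.053592653589793 [0.459 0.1   0.494] [2.995, -6.442, -1.588, -1.533, -0.277, 2.387]
-3.053592653589793 [0.459 0.244 0.494] [2.622, -9.919, -2.444, -1.533, -0.277, 2.387]
```

```bash
python3 - <<'E'
from st import *
import pickle
ims=pickle.load(open("i0.pkl","rb"))
w=np.concatenate([cloud(ims[n]).reshape(-1,3) for n in("scene","side")])
x,y,z=w.T
for a in np.arange(-.02,.34,.03):
    for lo,hi in((.005,.05),(.05,.35)):
        k=(y>a)&(y<a+.03)&(z>lo)&(z<hi)&(x>.515)&(x<.75)
        if k.sum()>3:print("y",a.round(2),(lo,hi),"xmin",np.percentile(x[k],1).round(3),"zmax",z[k].max().round(3))
k=(y>.26)&(y<.45)&(z>.02)&(x>.3)&(x<.6);print("behind",y[k].min() if k.any() else None)
rf=tool(.088,0);print(row(tcp([.459,.244,.30],rf),rf))
E
```

```text
y -0.02 (0.005, 0.05) xmin 0.539 zmax 0.024
y -0.02 (0.05, 0.35) xmin 0.649 zmax 0.316
y 0.01 (0.005, 0.05) xmin 0.526 zmax 0.017
y 0.01 (0.05, 0.35) xmin 0.654 zmax 0.293
y 0.04 (0.005, 0.05) xmin 0.562 zmax 0.028
y 0.04 (0.05, 0.35) xmin 0.594 zmax 0.262
y 0.07 (0.005, 0.05) xmin 0.565 zmax 0.05
y 0.07 (0.05, 0.35) xmin 0.596 zmax 0.285
y 0.1 (0.005, 0.05) xmin 0.53 zmax 0.027
y 0.1 (0.05, 0.35) xmin 0.602 zmax 0.276
y 0.13 (0.005, 0.05) xmin 0.566 zmax 0.05
y 0.13 (0.05, 0.35) xmin 0.61 zmax 0.239
y 0.16 (0.005, 0.05) xmin 0.54 zmax 0.048
y 0.16 (0.05, 0.35) xmin 0.623 zmax 0.237
y 0.19 (0.005, 0.05) xmin 0.541 zmax 0.042
y 0.19 (0.05, 0.35) xmin 0.629 zmax 0.236
y 0.22 (0.005, 0.05) xmin 0.52 zmax 0.012
y 0.25 (0.005, 0.05) xmin 0.518 zmax 0.05
y 0.25 (0.05, 0.35) xmin 0.695 zmax 0.053
y 0.28 (0.005, 0.05) xmin 0.535 zmax 0.046
y 0.31 (0.005, 0.05) xmin 0.517 zmax 0.05
y 0.31 (0.05, 0.35) xmin 0.735 zmax 0.053
y 0.34 (0.005, 0.05) xmin 0.518 zmax 0.009
behind 0.26961405765137303
[1.961, -9.935, -2.166, 0.199, -1.122, -0.312]
```

move_arm:
  commands:
    - [[1.8,0,-0.83,0.02,-0.14,-0.04],[1.8,0,-0.83,0.05,-0.28,-0.08],[1.85,-1.5,-1.1,0.075,-0.42,-0.12],[1.87,-3.0,-1.3,0.1,-0.56,-0.16],[1.9,-4.5,-1.5,0.125,-0.7,-0.19],[1.92,-6.0,-1.7,0.15,-0.84,-0.23],[1.94,-7.5,-1.9,0.175,-0.98,-0.27],[1.95,-9.0,-2.1,0.199,-1.122,-0.312],[1.96,-9.94,-2.17,0.199,-1.122,-0.312],[1.96,-9.94,-2.17,0.199,-1.122,-0.312],[1.96,-9.94,-2.17,0.199,-1.122,-0.312],[1.96,-9.94,-2.17,0.199,-1.122,-0.312]]

```text
time: 10.82
position: [0.4581, 0.2316, 0.459]
tool_rot: [0.999, 0.044, -0.005, 0.001]
ft_force: [2.1, 0.3, 0.6]
grip_width: 0.0873
grip_force: 0.0
```

```bash
python3 - <<'E'
from st import *
o,r0,G=st()
rf=tool(.088,0);print(row(tcp([.459,.244,.30],rf),rf,o))
E
```

```text
10.825 [0.4581 0.2316 0.459 ] [0.25  0.313 1.638 0.    1.201 1.732] 0.08727043305880294 0.0 [2.12 0.27 0.57]
G [0.4565 0.2313 0.295 ]
[[ 0.996  0.089 -0.01 ]
 [ 0.089 -0.996 -0.002]
 [-0.01   0.001 -1.   ]]
[0.048, -0.306, -0.127, 0.001, 0.01, 0.001]
```

move_arm:
  commands:
    - [[0.05,-0.3,1.0,0,0.01,0],[0.05,-0.3,2.0,0,0.01,0],[0.05,-0.3,2.5,0,0.01,0],[0.05,-0.3,2.5,0,0.01,0]]

```text
time: 11.32
position: [0.4573, 0.2413, 0.3576]
tool_rot: [0.999, 0.044, -0.001, 0.001]
ft_force: [-0.2, -0.3, -0.7]
grip_width: 0.0868
grip_force: 0.0
```

```bash
cat >> st.py <<'E'
def wcloud(c):
    K=np.array(c["camera_matrix"]);E=np.array(c["extrinsics"]);d=c["range_z"]
    v,u=np.mgrid[0:400,0:640];a=(u-K[0,2])/K[0,0];b=(v-K[1,2])/K[1,1];r=np.hypot(a,b);s=np.where(r>1e-6,np.tan(np.minimum(r,1.5))/np.maximum(r,1e-6),1)
    P=np.stack([a*s*d,-b*s*d,-d],-1);W=(P-E[:3,3])@E[:3,:3];W[(d<=0)|(r>1.4)]=np.nan;return W
E
python3 - <<'E'
from st import *
o,r0,G=st()
c=camera("wrist");cv2.imwrite("pics/w5.png",c["pixels"])
w=wcloud(c);x,y,z=w[...,0],w[...,1],w[...,2]
m=(z>.009)&(z<.024)&(x>.40)&(x<.52)&(y>.05)&(y<.3)
print(m.sum(),np.nanmedian(z[m]),"bench",np.nanmedian(z[(z<.006)&(z>-.02)&(x>.35)&(x<.55)&(y>.1)&(y<.3)]))
for a in np.arange(.07,.29,.02):
    k=m&(abs(y-a)<.006)
    if k.sum()>10:print(a.round(3),x[k].min().round(4),x[k].max().round(4),k.sum())
print(np.percentile(y[m],[99,100]))
r=cv2.minAreaRect(w[m&(y>.1)][:,:2].astype(np.float32)*1000);print(r)
E
```

```text
11.325 [0.4573 0.2413 0.3576] [ 2.690e-01  4.500e-01  1.750e+00 -1.000e-03  9.440e-01  1.753e+00] 0.08684125713475908 0.0 [-0.2  -0.35 -0.71]
G [0.457  0.2411 0.1936]
[[ 0.996  0.088 -0.002]
 [ 0.088 -0.996 -0.001]
 [-0.002  0.001 -1.   ]]
9311 0.015971834593826947 bench 9.358724139880432e-06
0.07 0.4463 0.5019 419
0.09 0.4446 0.5003 444
0.11 0.4419 0.498 482
0.13 0.4402 0.4964 510
0.15 0.4373 0.494 533
0.17 0.4357 0.4928 557
0.19 0.434 0.49 568
0.21 0.4325 0.4883 580
0.23 0.4303 0.4862 577
0.25 0.4288 0.4842 575
0.27 0.4442 0.4822 63
[0.26311716 0.26668916]
((462.35906982421875, 181.35223388671875), (57.29129409790039, 168.22994995117188), 5.678269386291504)
```

View pics/w5.png

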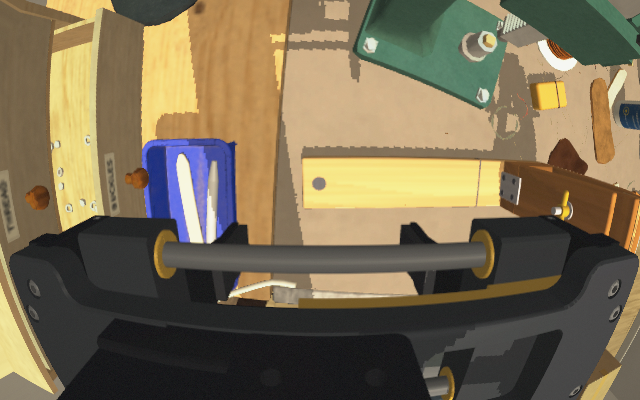

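The wrist view shows the board from its inner end (303,183) to the scribed line (478,183). The fingers open along the board, so I need a quarter turn, and I measure the line too.

move_arm:
  commands:
    - [[0,0.15,0,0,0,-0.18],[0,0.15,0,0,0,-0.36],[0,0.15,0,0,0,-0.54],[0,0.15,0,0,0,-0.72],[0,0.15,0,0,0,-0.9],[0,0.15,0,0,0,-1.08],[0,0.15,0,0,0,-1.26],[0,0.15,0,0,0,-1.44],[0,0.15,0,0,0,-1.58],[0,0.15,0,0,0,-1.58],[0,0.15,0,0,0,-1.58]]

```text
time: 12.75
position: [0.459, 0.2355, 0.3621]
tool_rot: [0.673, 0.74, 0.004, 0.003]
ft_force: [-0.7, -0.8, 0.6]
grip_width: 0.0871
grip_force: 0.0
```

```bash
python3 - <<'E'
from st import *
o,r0,G=st()
c=camera("wrist");cv2.imwrite("pics/w6.png",c["pixels"])
w=wcloud(c);x,y,z=w[...,0],w[...,1],w[...,2]
m=(z>.009)&(z<.024)&(x>.40)&(x<.52)&(y>.05)&(y<.3)
for a in np.arange(.07,.29,.02):
    k=m&(abs(y-a)<.006)
    if k.sum()>10:print(a.round(3),x[k].min().round(4),x[k].max().round(4),k.sum())
for a in np.arange(.43,.48,.01):
    k=m&(abs(x-a)<.005)
    if k.any():
        print("ymax at x",a.round(3),y[k].max().round(4))
# dark line along board centre
g=c["pixels"].mean(-1)
k=m&(abs(x-(.4583-.098*(y-.23)))<.015)&(y<.12)
for a in np.arange(.05,.1,.0025):
    q=k&(abs(y-a)<.00125)
    if q.any():print(a.round(4),g[q].mean().round(0),end="; ")
rf=tool(.098+np.pi/2,0)
print();print(row(tcp([.457,.235,.0205],rf),rf,o))
# guide, if seen
k=(z>.006)&(z<.016)&(y<-.27)&(y>-.38)&(x>.37)&(x<.52);print("cleat px",k.sum())
E
```

```text
12.75 [0.459  0.2355 0.3621] [ 2.570e-01  4.400e-01  1.752e+00 -1.000e-03  9.400e-01  1.630e-01] 0.08710830154601834 0.0 [-0.75 -0.78  0.61]
G [0.4606 0.2358 0.1981]
[[-0.095  0.995  0.01 ]
 [ 0.996  0.095  0.002]
 [ 0.001  0.01  -1.   ]]
0.09 0.4428 0.4989 88
0.11 0.4418 0.4975 387
0.13 0.4437 0.4951 101
0.17 0.4356 0.4912 441
0.19 0.4343 0.4904 509
0.21 0.4305 0.4881 538
0.23 0.4292 0.4857 567
0.25 0.4287 0.4835 568
0.27 0.4494 0.4814 68
ymax at x 0.43 0.2628
ymax at x 0.44 0.2636
ymax at x 0.45 0.2646
ymax at x 0.46 0.2654
ymax at x 0.47 0.2666
0.0925 210.0; 0.095 207.0; 0.0975 207.0; 
[-0.011, -0.094, 4.44, 0.01, -0.001, -0.003]
cleat px 0
```

move_arm:
  commands:
    - [[0,-0.09,1.0,0.01,0,0],[0,-0.09,2.0,0.01,0,0],[0,-0.09,3.0,0.01,0,0],[0,-0.09,3.8,0.01,0,0],[0,-0.09,4.2,0.01,0,0],[0,-0.09,4.2,0.01,0,0],[0,-0.09,4.2,0.01,0,0]]

```text
time: 13.68
position: [0.4573, 0.2356, 0.1947]
tool_rot: [0.672, 0.74, 0.001, 0.0]
ft_force: [0.3, 0.1, 0.3]
grip_width: 0.087
grip_force: 0.0
```

```bash
python3 - <<'E'
from st import *
o,r0,G=st()
rf=tool(.098+np.pi/2,0)
print(row(tcp([.457,.235,.0205],rf),rf,o))
E
```

```text
13.675 [0.4573 0.2356 0.1947] [0.258 0.733 1.856 0.002 0.552 0.16 ] 0.08702240033010143 0.0 [0.25 0.09 0.26]
G [0.4574 0.2358 0.0307]
[[-0.097  0.995  0.001]
 [ 0.995  0.097  0.001]
 [ 0.001  0.001 -1.   ]]
[-0.015, -0.008, 0.256, 0.001, -0.001, -0.001]
```

move_arm:
  commands:
    - [[0,0,0.15,0,0,0],[0,0,0.25,0,0,0],[0,0,0.25,0,0,0],[0,0,0.25,0,0,0]]

```text
time: 14.18
position: [0.4568, 0.2355, 0.1839]
tool_rot: [0.672, 0.741, 0.0, -0.0]
ft_force: [-0.6, 0.3, 0.3]
grip_width: 0.0873
grip_force: 0.0
```

move_arm:
  commands:
    - [[0,0,0,0,0,0],[0,0,0,0,0,0],[0,0,0,0,0,0],[0,0,0,0,0,0],[0,0,0,0,0,0]]
  claw: 1
  squeeze: 30

```text
time: 14.8
position: [0.4568, 0.2355, 0.1838]
tool_rot: [0.672, 0.741, 0.0, -0.0]
ft_force: [-0.7, 0.2, 0.0]
grip_width: 0.0554
grip_force: 30.0
```

```bash
python3 - <<'E'
from st import *
import pickle
o,r0,G=st()
# measure the guide: footprints of cleats from both fixed cameras, plus bench edge
for n in("scene","side"):
    c=camera(n);w=cloud(c);x,y,z=w[...,0],w[...,1],w[...,2]
    for a,b in((.38,.425),(.46,.51)):
        k=(z>.007)&(z<.013)&(x>a)&(x<b)&(y<-.28)&(y>-.36)
        for lo,hi in((-.36,-.335),(-.335,-.315)):
            s=k&(y>lo)&(y<hi);print(n,"x",np.percentile(x[s],[3,97]).round(4),end=" ")
        print("y",np.percentile(y[k],[1,99]).round(4))
    k=(x>.33)&(x<.8)&(y<-.34)&(y>-.42)&(z>-.03)&(z<.01)
    print("edge y",np.percentile(y[k],[0,.5,1,2,5]).round(4),"steel z",np.median(z[k&(y<-.36)]).round(4))
pickle.dump(1,open("x.pkl","wb"))
E
```

```text
14.8 [0.4568 0.2355 0.1838] [0.258 0.754 1.858 0.002 0.53  0.16 ] 0.05538051129786082 30.000185072422028 [-0.7   0.24  0.05]
G [0.4567 0.2356 0.0198]
[[-0.097  0.995 -0.001]
 [ 0.995  0.097  0.001]
 [ 0.001 -0.001 -1.   ]]
scene x [0.3941 0.4123] scene x [0.394  0.4127] y [-0.3508 -0.2907]
scene x [0.4746 0.493 ] scene x [0.475  0.4934] y [-0.3514 -0.2919]
edge y [-0.3819 -0.3795 -0.3793 -0.3791 -0.3788] steel z -0.0014
side x [0.3929 0.41  ] side x [0.3926 0.4112] y [-0.3499 -0.2881]
side x [0.4744 0.4906] side x [0.4738 0.4903] y [-0.3496 -0.2896]
edge y [-0.3795 -0.3778 -0.3775 -0.3772 -0.3768] steel z -0.0014
```

```bash
python3 - <<'E'
from st import *
o=get_obs();rf=tool(np.pi/2,0)
print(row(tcp([.443,.05,.0195],rf),rf,o))
E
```

```text
[-4.582, -0.793, 0.006, -0.001, -0.001, 0.097]
```

move_arm:
  commands:
    - [[-0.2,-0.03,0,0,0,0.004],[-0.6,-0.1,0,0,0,0.013],[-1.0,-0.17,0,0,0,0.021],[-1.4,-0.24,0,0,0,0.03],[-1.9,-0.33,0,0,0,0.04],[-2.4,-0.41,0,0,0,0.051],[-2.9,-0.5,0,0,0,0.061],[-3.4,-0.59,0,0,0,0.072],[-3.9,-0.67,0,0,0,0.083],[-4.3,-0.74,0,0,0,0.091],[-4.58,-0.79,0,0,0,0.097],[-4.58,-0.79,0,0,0,0.097]]
  squeeze: 50

```text
time: 16.4
position: [0.443, 0.0487, 0.1838]
tool_rot: [0.708, 0.706, -0.0, -0.0]
ft_force: [-0.9, -4.4, 1.3]
grip_width: 0.0551
grip_force: 50.0
```

```bash
cat >> st.py <<'E'
def meas():
    o,r0,G=st()
    for n in("scene","side"):
        c=camera(n);w=cloud(c);x,y,z=w[...,0],w[...,1],w[...,2]
        jy=G[1]-.28
        for lo,hi in((.03,.06),(.13,.19),(.187,.2)):
            k=(z>lo)&(z<hi)&(abs(x-.445)<.06)&(y>jy-.02)&(y<jy+.06)
            if k.sum()>10:print(n,(lo,hi),"x",np.percentile(x[k],[3,97]).round(4),"y",np.percentile(y[k],[3,50]).round(4),k.sum())
        k=(z>.18)&(abs(x-.445)<.06)&(y>jy-.02)&(y<jy+.12);print("top z",np.median(z[k]).round(4),"slope",np.polyfit(y[k],x[k],1).round(3))
    c=camera("wrist");w=wcloud(c);x,y,z=w[...,0],w[...,1],w[...,2]
    m=(z>.01)&(z<.022)&(abs(x-.445)<.06)
    for d in(-.12,-.1,-.08,-.05,-.035,.02):
        k=m&(abs(y-G[1]-d)<.006)
        if k.sum()>20:print("wrist base y",d,x[k].min().round(4),x[k].max().round(4),"z",np.median(z[k]).round(4))
    k=m&(abs(x-G[0])<.02)&(y>G[1]);print("tail end",np.percentile(y[k],[97,100]).round(4) if k.any() else "")
    return c,w
E
python3 - <<'E'
from st import *
c,w=meas();o=get_obs();rf=tool(np.pi/2,0)
print(row(tcp([.443,-.08,.0195],rf),rf,o));cv2.imwrite("pics/w7.png",c["pixels"])
E
```

```text
16.4 [0.443  0.0487 0.1838] [-1.420e-01  7.280e-01  2.031e+00 -1.000e-03  3.840e-01 -1.400e-01] 0.055095974982569886 50.001593828201294 [-0.86 -4.35  1.27]
G [0.4428 0.0487 0.0198]
[[ 0.002  1.    -0.001]
 [ 1.    -0.002 -0.   ]
 [-0.    -0.001 -1.   ]]
scene (0.03, 0.06) x [0.4163 0.4677] y [-0.2262 -0.2223] 309
scene (0.13, 0.19) x [0.4165 0.4691] y [-0.2191 -0.2105] 773
scene (0.187, 0.2) x [0.4173 0.4706] y [-0.2034 -0.1941] 370
top z 0.1935 slope [-0.072  0.429]
side (0.03, 0.06) x [0.416  0.4701] y [-0.224  -0.2211] 123
side (0.13, 0.19) x [0.4165 0.4697] y [-0.2187 -0.2089] 347
side (0.187, 0.2) x [0.4153 0.4681] y [-0.2016 -0.1911] 207
top z 0.1944 slope [0.012 0.445]
wrist base y 0.02 0.4146 0.4709 z 0.016
tail end [0.0785 0.079 ]
[-3.234, 0.004, 0.007, -0.001, -0.0, -0.001]
```

View pics/w7.png

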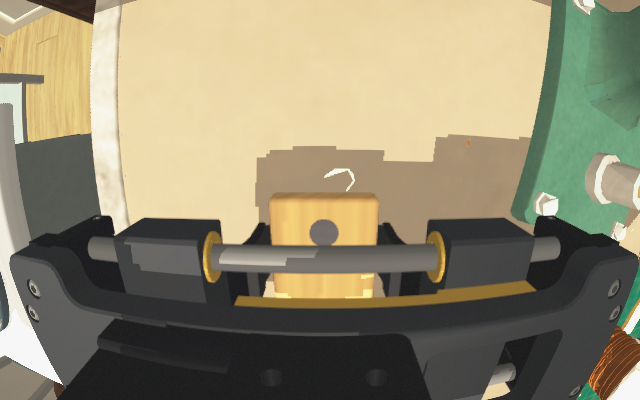

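The wrist view shows the board gripped square by its tail (end at 323,195). I slide it straight toward the cleats.

move_arm:
  commands:
    - [[-0.2,0,0,0,0,0],[-0.45,0,0,0,0,0],[-0.7,0,0,0,0,0],[-0.95,0,0,0,0,0],[-1.2,0,0,0,0,0],[-1.45,0,0,0,0,0],[-1.7,0,0,0,0,0],[-1.95,0,0,0,0,0],[-2.2,0,0,0,0,0],[-2.45,0,0,0,0,0],[-2.7,0,0,0,0,0],[-2.7,0,0,0,0,0]]

```text
time: 18.05
position: [0.4421, -0.0576, 0.1839]
tool_rot: [0.707, 0.707, -0.001, -0.002]
ft_force: [-2.0, 0.5, 5.6]
grip_width: 0.0556
grip_force: 50.0
```

```bash
python3 - <<'E'
from st import *
c,w=meas()
E
```

```text
18.05 [ 0.4421 -0.0576  0.1839] [-3.81e-01  7.28e-01  2.03e+00  1.00e-03  3.88e-01 -3.82e-01] 0.0555505244839806 50.00602126121521 [-1.95  0.54  5.62]
G [ 0.4415 -0.0573  0.0199]
[[-0.     1.    -0.003]
 [ 1.     0.     0.002]
 [ 0.002 -0.003 -1.   ]]
scene (0.03, 0.06) x [0.4156 0.4678] y [-0.332  -0.3279] 335
scene (0.13, 0.19) x [0.4161 0.4688] y [-0.3272 -0.3162] 817
scene (0.187, 0.2) x [0.4169 0.4697] y [-0.309  -0.2993] 451
top z 0.1938 slope [-0.073  0.42 ]
side (0.03, 0.06) x [0.4165 0.4695] y [-0.3305 -0.3271] 124
side (0.13, 0.19) x [0.4162 0.4695] y [-0.3267 -0.3149] 356
side (0.187, 0.2) x [0.4163 0.4681] y [-0.3077 -0.2979] 227
top z 0.1949 slope [0.072 0.464]
wrist base y 0.02 0.413 0.4696 z 0.016
tail end [-0.028  -0.0274]
```

move_arm:
  commands:
    - [[-0.2,0.02,0,0,0,0],[-0.45,0.02,0,0,0,0],[-0.7,0.02,0,0,0,0],[-0.95,0.02,0,0,0,0],[-1.2,0.02,0,0,0,0],[-1.45,0.02,0,0,0,0],[-1.7,0.02,0,0,0,0],[-1.95,0.02,0,0,0,0],[-2.2,0.02,0,0,0,0],[-2.4,0.02,0,0,0,0],[-2.6,0.02,0,0,0,0],[-2.6,0.02,0,0,0,0]]

```text
time: 19.7
position: [0.4423, -0.1603, 0.1839]
tool_rot: [0.707, 0.707, -0.0, -0.003]
ft_force: [-1.7, 5.3, 9.2]
grip_width: 0.0554
grip_force: 50.0
```

```bash
python3 - <<'E'
from st import *
c,w=meas()
E
```

```text
19.7 [ 0.4423 -0.1603  0.1839] [-0.586  0.736  1.966  0.002  0.447 -0.588] 0.05541191368209827 50.01213490962982 [-1.65  5.34  9.2 ]
G [ 0.4414 -0.1596  0.0199]
[[-0.     1.    -0.005]
 [ 1.     0.     0.005]
 [ 0.005 -0.005 -1.   ]]
scene (0.03, 0.06) x [0.4155 0.4657] y [-0.4337 -0.4241] 363
scene (0.13, 0.19) x [0.416  0.4688] y [-0.4286 -0.4178] 848
scene (0.187, 0.2) x [0.417  0.4698] y [-0.4109 -0.401 ] 552
top z 0.194 slope [-0.076  0.412]
side (0.03, 0.06) x [0.4172 0.4695] y [-0.4324 -0.4289] 119
side (0.13, 0.19) x [0.4162 0.4698] y [-0.4288 -0.4172] 355
side (0.187, 0.2) x [0.4165 0.469 ] y [-0.4097 -0.3996] 255
top z 0.1942 slope [0.025 0.453]
wrist base y 0.02 0.413 0.4695 z 0.0161
tail end [-0.1301 -0.1297]
```

move_arm:
  commands:
    - [[-0.2,0.02,0,0,0,0],[-0.4,0.02,0,0,0,0],[-0.6,0.02,0,0,0,0],[-0.8,0.02,0,0,0,0],[-0.95,0.02,0,0,0,0],[-1.05,0.02,0,0,0,0],[-1.05,0.02,0,0,0,0],[-1.05,0.02,0,0,0,0]]

```text
time: 20.85
position: [0.4429, -0.2012, 0.1839]
tool_rot: [0.707, 0.707, 0.0, -0.005]
ft_force: [-0.9, 8.6, 10.1]
grip_width: 0.0554
grip_force: 50.0
```

```bash
python3 - <<'E'
from st import *
c,w=meas()
c=camera("scene");K=c["camera_matrix"];E=c["extrinsics"]
def pr(X):
    P=np.array(X)@E[:3,:3].T+E[:3,3];return np.c_[K[0,0]*P[:,0]/-P[:,2]+K[0,2],-K[1,1]*P[:,1]/-P[:,2]+K[1,2]]
print("line L/R pred",pr([[.415,-.3715,.016],[.471,-.3715,.016],[.415,-.3775,-.0035],[.36,-.3775,-.0035],[.56,-.3775,-.0035]]).round(1))
u,v=pr([[.43,-.36,.01]])[0].astype(int);print(u,v)
cv2.imwrite("pics/l8.png",cv2.resize(c["pixels"][v-50:v+50,u-60:u+60],None,fx=6,fy=6,interpolation=cv2.INTER_CUBIC));print("origin",u-60,v-50)
E
```

```text
20.85 [ 0.4429 -0.2012  0.1839] [-0.657  0.742  1.925  0.003  0.484 -0.66 ] 0.055438852069452836 50.01910865306854 [-0.85  8.63 10.15]
G [ 0.4419 -0.2001  0.0199]
[[-0.001  1.    -0.006]
 [ 1.     0.001  0.006]
 [ 0.006 -0.006 -1.   ]]
scene (0.03, 0.06) x [0.4161 0.4662] y [-0.4742 -0.4568] 371
scene (0.13, 0.19) x [0.4167 0.4698] y [-0.4696 -0.4575] 869
scene (0.187, 0.2) x [0.4176 0.4708] y [-0.4514 -0.4414] 606
top z 0.194 slope [-0.069  0.412]
side (0.03, 0.06) x [0.4182 0.4702] y [-0.4728 -0.4692] 115
side (0.13, 0.19) x [0.4168 0.4705] y [-0.4677 -0.4575] 349
side (0.187, 0.2) x [0.4174 0.4693] y [-0.4498 -0.4398] 266
top z 0.1945 slope [-0.001  0.443]
wrist base y 0.02 0.4135 0.4697 z 0.0161
tail end [-0.1707 -0.1702]
line L/R pred [[329.5 333.7]
 [354.5 320.2]
 [330.8 340. ]
 [305.6 353.8]
 [392.2 306.5]]
333 326
origin 273 276
```

View pics/l8.png

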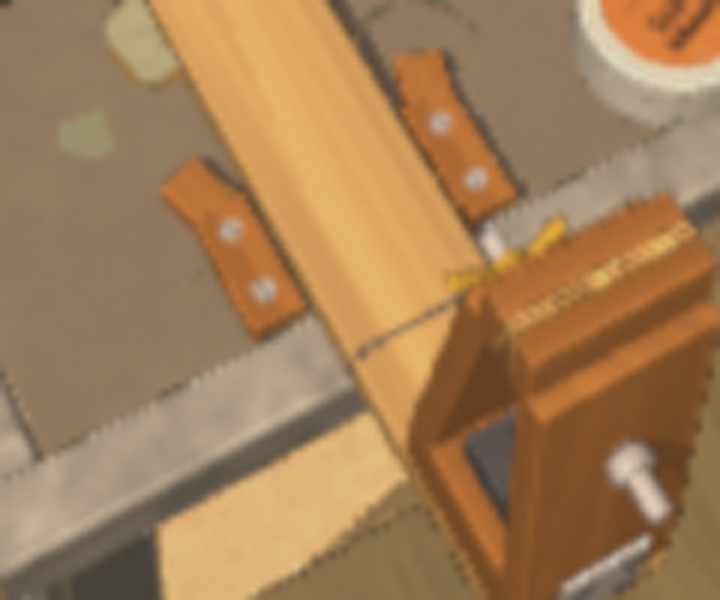

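The crop shows the scribed line's left end at (360,354), and the steel's outer edge running from (0,570) to (362,390). I convert both to world positions.

```bash
python3 - <<'E'
from st import *
c=camera("scene");K=c["camera_matrix"];E=c["extrinsics"];C=-E[:3,:3].T@E[:3,3]
def ray(cu,cv,z):
    u=273+(cu-2.5)/6;v=276+(cv-2.5)/6
    d=E[:3,:3].T@np.array([(u-K[0,2])/K[0,0],-(v-K[1,2])/K[1,1],-1]);return (C+d*(z-C[2])/d[2]).round(4)
print("line",ray(360,354,.016),ray(450,305,.016))
print("edge",[ray(a,b,-.0035) for a,b in((0,568),(180,481),(360,390))])
print("cleat outer ends",ray(262,338,.010),ray(305,306,.010),ray(478,219,.010),ray(518,188,.010))
print("flat top end",ray(40,460,0),ray(330,318,0))
s=camera("side");w=cloud(s);k=(w[...,0]>.5)&(w[...,0]<.75)&(w[...,1]<-.34)&(w[...,1]>-.42)&(abs(w[...,2])<.02);print(np.percentile(w[k][:,1],[1,5]))
E
```

```text
line [ 0.4193 -0.3757  0.016 ] [ 0.4527 -0.3757  0.016 ]
edge [array([ 0.2926, -0.375 , -0.0035]), array([ 0.3534, -0.3781, -0.0035]), array([ 0.4176, -0.3801, -0.0035])]
cleat outer ends [ 0.3953 -0.3545  0.01  ] [ 0.4125 -0.3519  0.01  ] [ 0.4775 -0.3533  0.01  ] [ 0.495  -0.3504  0.01  ]
flat top end [ 0.3169 -0.3524  0.    ] [ 0.4198 -0.356   0.    ]
[-0.37734726 -0.37655437]
```

move_arm:
  commands:
    - [[-0.05,0.02,0,0,0,0],[-0.1,0.02,0,0,0,0],[-0.1,0.02,0,0,0,0],[-0.1,0.02,0,0,0,0],[-0.1,0.02,0,0,0,0],[-0.1,0.02,0,0,0,0]]

```text
time: 21.9
position: [0.4434, -0.2044, 0.184]
tool_rot: [0.707, 0.707, 0.0, -0.006]
ft_force: [0.2, 11.9, 11.4]
grip_width: 0.0556
grip_force: 50.0
```

```bash
python3 - <<'E'
from st import *
c,w=meas()
c=camera("scene")
cv2.imwrite("pics/l9.png",cv2.resize(c["pixels"][276:376,273:393],None,fx=6,fy=6,interpolation=cv2.INTER_CUBIC))
E
```

```text
21.9 [ 0.4434 -0.2044  0.184 ] [-0.662  0.742  1.92   0.003  0.49  -0.666] 0.05560489592841606 50.02386689186096 [ 0.22 11.9  11.38]
G [ 0.4421 -0.2031  0.02  ]
[[-0.001  1.    -0.008]
 [ 1.     0.001  0.008]
 [ 0.008 -0.008 -1.   ]]
scene (0.03, 0.06) x [0.4165 0.4667] y [-0.4771 -0.4585] 368
scene (0.13, 0.19) x [0.4172 0.4699] y [-0.4738 -0.4602] 877
scene (0.187, 0.2) x [0.4178 0.4713] y [-0.4541 -0.4441] 613
top z 0.1941 slope [-0.02   0.435]
side (0.03, 0.06) x [0.4177 0.4705] y [-0.4758 -0.4724] 116
side (0.13, 0.19) x [0.4174 0.4709] y [-0.4743 -0.4603] 352
side (0.187, 0.2) x [0.4175 0.4708] y [-0.4525 -0.4426] 275
top z 0.1949 slope [0.006 0.447]
wrist base y 0.02 0.4137 0.4701 z 0.0162
tail end [-0.1735 -0.1729]
```

View pics/l9.png

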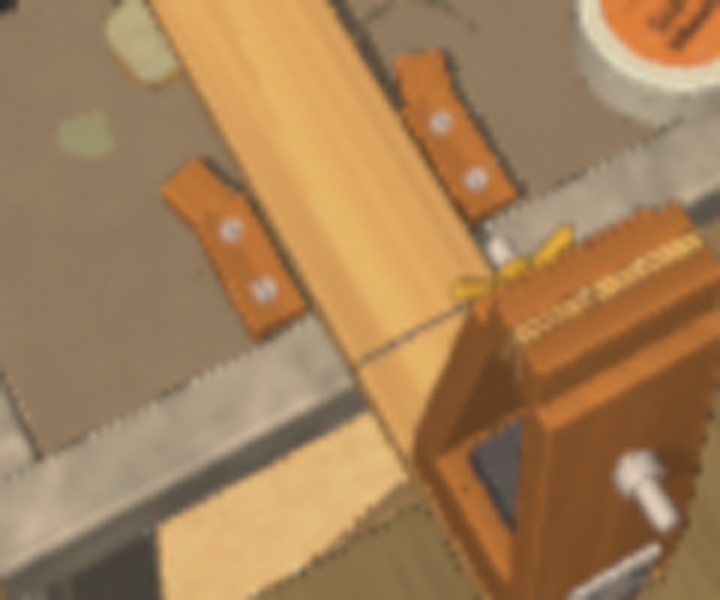

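The line's left end is now at (362,362), which puts it within about 1–2 mm of the edge. One small nudge, then I hand in.

move_arm:
  commands:
    - [[-0.03,0,0,0,0,0],[-0.03,0,0,0,0,0],[-0.03,0,0,0,0,0],[-0.03,0,0,0,0,0],[-0.03,0,0,0,0,0],[-0.03,0,0,0,0,0],[-0.03,0,0,0,0,0],[-0.03,0,0,0,0,0]]

```text
time: 23.1
position: [0.4434, -0.2055, 0.1839]
tool_rot: [0.707, 0.707, 0.0, -0.006]
ft_force: [0.3, 12.1, 11.7]
grip_width: 0.0557
grip_force: 50.0
```

```bash
python3 - <<'E'
from st import *
o,r0,G=st()
c=camera("wrist");w=wcloud(c);x,y,z=w[...,0],w[...,1],w[...,2]
k=(z>.01)&(z<.022)&(abs(x-G[0])<.02)&(y>G[1]);print("tail",y[k].max(),"line",y[k].max()-.202)
print(hand_in())
E
```

```text
23.1 [ 0.4434 -0.2055  0.1839] [-0.664  0.743  1.919  0.004  0.491 -0.668] 0.055684301816437645 50.02542436122894 [ 0.34 12.13 11.68]
G [ 0.4421 -0.2042  0.0199]
[[-0.001  1.    -0.008]
 [ 1.     0.001  0.008]
 [ 0.008 -0.008 -1.   ]]
tail -0.17423728257316176 line -0.3762372825731618
the job is handed in; nothing more can be done
None
```

I stood the glue bottle upright clear of the clamp's path and slid the clamp flat between the cleats. Its line measured about 1–2 mm from the bench's outer edge, and I handed in at 23 s with the tail still gripped at 50 N; no verdict was returned.

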